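# Put the hex keys away in the child-locked tool case

## Robot

A 6-joint arm with a two-finger parallel gripper is mounted at the origin on the work surface. World frame = base frame: x ahead of the robot, y to its left, z up, the work surface at z = 0. Lengths are in m, angles in degrees, forces in N, time in s.
With the tool pointing down it reaches from about 0.325 to 0.85 m from the base axis. Payload 15.5 kg.
Tool frame: the origin (TCP) lies midway between the tips of the shut fingers; the grasp point (between the pads) lies 19 mm behind it; z points along the fingers, y is the line along which they close (so a half turn about z gives the same grasp; the last joint's range is limited). The gripper opens to 91 mm and grips with 3 to 60 N. Pads are 32 mm wide; open, the fingers measure 118 mm over their backs; the gripper's body (76 mm by 178 mm) begins 60 mm behind the grasp point.
Start: joints at [-79.269, 28.281, 77.091, -0, 74.628, -5.472], TCP at [0.174, -0.6, 0.214] pointing down, gripper open.
Joint ranges: [-166.48, 166.48], [-47.26, 123.95], [12.59, 153.08], [-70.14, 250.14], [6.76, 159.57], [-176.63, 176.63]. Speed limits (degrees/s): [108.29, 108.29, 147.25, 172.46, 172.46, 172.46].

## Interface

Orientations are given as a 3x3 rotation matrix whose columns are the frame's x, y, z axes.
In Python, from bench import ctrl gives the robot as it stands. The module is installed in compiled form; this text tells all that it offers. Calls block until the motion is done:
- ctrl.goto(position, orientation): joint-space move of the TCP to a pose.
- ctrl.move_l(position, vel=0.15, ori=None, contact_N=None): straight line of the TCP; ori=None keeps the orientation; vel is the mean speed in m/s. With contact_N (N) it stops when the force on the tool has changed by that much, and returns True; else False.
- ctrl.movej(angles): joint-space move.
- ctrl.command_gripper(opening): opening from 0.0 (shut) to 1.0 (fully open); the grip force is fixed at half the most; returns when the fingers have stopped.
- ctrl.sleep(seconds).
- ctrl.ik(position, orientation): joint angles nearest the present ones, or None.
- ctrl.read_camera(name): name is "scene" or "top"; returns the picture (420x560x3 uint8, blue, green, red); there is no depth.
- ctrl.camera_params(name): a dict with "fx", "fy", "cx", "cy" (pixels), "pose" (4x4, takes a point from camera to world coordinates). Camera axes: x right, y up, looking along -z (the intrinsics and any distortion apply to the point x, -y, -z); pixel columns grow to the right and rows downward; lengths in m; the calibration is good to about 2 mm. A picture is of the moment at which its call begins. camera_params takes no time and is no camera call.
A pose or a line that the arm cannot do raises ctrl.MotionError and nothing moves.
- ctrl.sign_off(): hands the job in; it is judged then, once.
Readings, each from a call of its own:
- ctrl.current_t(): time.
- ctrl.current_q(): joint angles.
- ctrl.current_dq(): joint speeds.
- ctrl.current_effort(): joint torques, N m.
- ctrl.current_tool_pos(): TCP position.
- ctrl.current_eef_rot(): TCP orientation.
- ctrl.current_contact_force(): force on the tool from outside, world axes, zero at the start.
- ctrl.current_wrist_torque(): the same for the moment, N m.
- ctrl.current_grip_width(): opening from 0.0 (shut) to 1.0 (fully open).
- ctrl.current_grasp_force(): force on a finger pad.
Only numpy, scipy, OpenCV 4.12 (cv2) and the standard library are available. Lean on these libraries where they do the work, as an engineer would, in place of code of your own. Each camera call takes 0.05 s, during which the arm holds its last target. There are 200 camera calls.

## Task

Put the folding hex key set from the grey tray away in the blue child-proof tool case: slide the orange lock tab fully aside, press the white release button it was covering so that the clear flap springs up, and lay the set flat in the large compartment without dropping it in. Then press the flap down until its catch clicks and holds it shut, and slide the tab fully back over the button. Leave the other things on the bench and in the tray as they are.

Things in the scene. Friction and masses are not known exactly. Their poses are not given: they have to be found in the camera images.
- case: The blue plastic tool case, fixed: 180 mm deep (x), 200 mm wide (y), rim 60 mm high. Origin: centre of its underside; its front faces -x, z up. x -90 to -36 mm is a solid control deck, top 60 mm high, carrying tab and button. Behind it, under the flap, is the bin: inner x -33 to 87 mm, floor 4 mm high, walls 3 mm. A divider at y 40 to 43 mm (top 50 mm high) cuts off two small compartments.
- large_compartment (a point): Centre of the floor of the case's large compartment, which measures 120 mm (case x) by 137 mm (case y) inside and 56 mm deep to the rim; axes as the case's.
- lock_tab (a joint): How far the orange lock tab is slid aside, in m: 0 = fully over the button (locked), 0.042 = fully aside (stop). Starts within 4 mm of 0. It slides along the case's +y with about 1.5 N of friction and stays where it is left.
- tab_rib (a point): Centre of the tab's finger rib; moves with the tab. The rib is 10 mm thick (case y, the sliding direction), 26 mm long (case x) and 16 mm high (8 mm above and below this point). It stands on the tab's hood, 36 mm (x) by 34 mm (y), top 72 mm above the bench, which covers the button when locked so that it cannot be reached.
- release_button (a joint): How far the white button is pressed, in m: 0 = up, 0.006 = fully down; 1.4 N to start, 4.7 N fully down, springs back. The flap is let go when it is about 3 mm down (3 N). It draws back the flap's spring catch, so it also dips by itself as the flap snaps shut.
- button_top (a point): Centre of the button's top face: a disc 26 mm across, at case x -64, y -35 mm, 68 mm above the bench (8 mm above the deck) when up; 28 mm in front of the flap's front edge. With the tab at 0 the tab's rib stands straight above it.
- flap (a joint): Opening angle of the clear flap in its blue frame, in rad: 0 = shut, 1.65 = fully open (just past upright, stop). Let go, it springs up by itself in about 1 s; its hinge spring holds it open with about 0.07 N m (0.1 nearly shut). Pressing it past the catch takes about 5 N at its front edge. Once caught it rests at about 0.005.
- flap_hinge (a point): Middle of the flap's hinge line on the far rim of the bin (case x 87 mm), 62 mm above the bench; the hinge runs along the case's y. The flap is a plate 4 mm thick, 200 mm wide and 123 mm long, reaching from the hinge towards the case's front when shut (top then 64 mm above the bench). This point turns with the flap.
- flap_edge (a point): Middle of the flap's free (front) edge, on its outer face; moves with the flap. 123 mm from the hinge.
- tray: The grey hardware tray, fixed: 160 mm (x) by 230 mm (y), rim 32 mm high (its small lip is 170 by 238 mm), walls 3 mm, floor 3 mm thick. Origin at the centre of its underside.
- hex_center (a point): Centre (half-way up) of the folding hex key set, steel: 100 mm long (its x), 30 mm wide (its y), 18 mm thick, 0.12 to 0.24 kg; starts lying flat in the tray in any direction.
- wrench: Bystander in the tray: a steel wrench 120 mm long, origin at the middle of its underside, lying along its x; leave alone.
- screw_jar: Bystander in the tray: a small clear jar with a red lid, 34 mm across, 40 mm high, origin under its centre; leave alone.
- screwdriver: Bystander: a screwdriver with a yellow handle, 200 mm long along its x, about 30 mm thick, lying between tray and case; origin under it; leave alone.
- level: Bystander: an aluminium spirit level on edge, 22 (x) by 230 (y) by 40 mm high, behind tray and case; origin under its centre; leave alone.
- tape: Bystander: a black and yellow tape measure, 70 by 38 by 62 mm high, at the left; origin under its centre; leave alone.
- screw_box: Bystander: a cardboard box of screws, 85 by 55 by 36 mm high, at the right; origin under its centre; leave alone.
- oil_can: Bystander: a red can, 56 mm across, 120 mm high, standing at the right; origin under its centre; leave alone.
Things that resemble listed ones, but are neither listed nor needed, are in the scene too. Leave any red or turquoise look-alike of the part that bears hex_center alone.

How it is judged (in metres and radians):
On the way, in this order (a step that is already met when the one before it is completed fails the run):
1. the lock tab is slid aside (36 mm or more) with the flap still shut (value of joint lock_tab above 0.036 m and value of joint flap below 0.05 rad), for 0.1 s.
2. the uncovered button is pressed down (value of joint lock_tab above 0.03 m and value of joint release_button above 0.0025 m), for 0.03 s.
3. the hex key set lies flat and released on the floor of the large compartment, the flap standing open (value of joint flap above 0.8 rad and x of hex_center in the frame of large_compartment between -0.047 and 0.047 m and y of hex_center in the frame of large_compartment between -0.056 and 0.056 m and z of hex_center in the frame of large_compartment below 0.014 m and angle between hex_center's own z axis and vertical below 0.2 rad and contact force between hex_set and the fingers below 0.1 N), for 0.2 s.
4. the flap is pressed shut and its catch holds it (value of joint flap below 0.03 rad and value of joint release_button below 0.002 m), for 0.2 s.
At the end, for the whole second after the job is handed in: The hex key set lies flat (within 0.2 rad) and at rest on the floor of the case's large compartment; the flap is shut and held by its catch (under 0.03 rad, button up); the lock tab is back over the button (within 6 mm of locked) (all of step 4 and value of joint lock_tab below 0.006 m and x of hex_center in the frame of large_compartment between -0.047 and 0.047 m and y of hex_center in the frame of large_compartment between -0.056 and 0.056 m and z of hex_center in the frame of large_compartment below 0.014 m and angle between hex_center's own z axis and vertical below 0.2 rad and linear speed of hex_set below 0.02 m/s); the robot touches nothing.
It fails at once if a bystander is pushed or carried more than 25 mm (distance of any of wrench, screw_jar, screwdriver, level, tape, screw_box, oil_can from where it was at the start of the episode above 0.025 m).
It fails at once if the hex key set is dropped into the case (faster than 0.7 m/s at or below its rim) (horizontal distance between hex_center and large_compartment below 0.09 m and height (world z) of hex_center below 0.08 m and linear speed of hex_set above 0.7 m/s).
It also fails if it takes over 69 s, if anything falls off the work surface, if the arm or the gripper's body presses on something with over 40 N, if the wrist force passes 120 N, or if a joint passes its speed limit or range.

## Working session

There is one attempt and no reset: what is moved stays moved. The work goes in short steps, each a Python script; the robot and the scene stay as the last script left them, time stands still between calls to the robot, and variables do not carry over. Pictures are saved under pics/ and viewed, at most 10 in all, crops included, and the job is handed in when it is done.

```bash
mkdir -p pics; python3 - <<'E'
from bench import ctrl
import cv2
for n in("scene","top"):
    cv2.imwrite(f"pics/{n}0.png",ctrl.read_camera(n)); p=ctrl.camera_params(n); print(n,{k:(v if k!='pose' else v.round(4).tolist()) for k,v in p.items()})
print(ctrl.current_t())
E
```

```text
scene {'fx': 408.3851689464023, 'fy': 408.3851689464023, 'cx': 285.26360276046665, 'cy': 209.5264324328178, 'pose': [[0.8004, -0.4395, 0.4078, 0.9799], [0.5994, 0.5991, -0.5309, -0.5328], [-0.011, 0.6693, 0.7429, 0.8338], [0.0, 0.0, 0.0, 1.0]]}
top {'fx': 382.180088580804, 'fy': 382.180088580804, 'cx': 283.73225863952416, 'cy': 212.42267292005846, 'pose': [[0.0047, 0.9944, -0.1057, 0.449], [-0.9997, 0.0074, 0.0248, 0.0025], [0.0254, 0.1056, 0.9941, 1.1037], [0.0, 0.0, 0.0, 1.0]]}
0.1
```

View pics/top0.png

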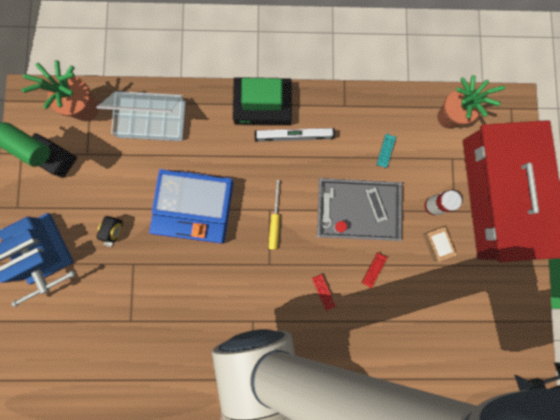

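View pics/scene0.png

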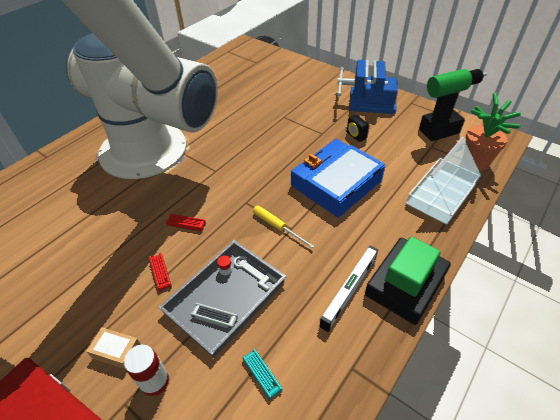

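The top view shows the case around (192,206), with its orange tab at about (199,229). The tray is at (360,209), holding the wrench (328,208), the jar (341,227) and a steel-grey key set (376,205).

Candidates for the hex set are grey (376,205) in the tray, red (323,292), red (375,270) and turquoise (387,151). The grey one fits because it is steel and lies in the tray. I'll confirm it in a crop.

```bash
python3 - <<'E'
import cv2,numpy as np
t=cv2.imread("pics/top0.png")
z=lambda r,c,h,w:cv2.resize(t[r:r+h,c:c+w],(w*4,h*4),interpolation=cv2.INTER_CUBIC)
a=z(165,145,85,100);b=z(170,313,75,95)
b=cv2.copyMakeBorder(b,0,40,0,0,cv2.BORDER_CONSTANT)
cv2.imwrite("pics/c1.png",np.hstack([a,b]))
s=cv2.imread("pics/scene0.png")
u=cv2.resize(s[230:355,155:290],None,fx=3,fy=3,interpolation=cv2.INTER_CUBIC)
v=cv2.resize(s[130:255,280:390],None,fx=3,fy=3,interpolation=cv2.INTER_CUBIC)
cv2.imwrite("pics/c2.png",np.hstack([u,v]))
E
```

```text
(no output)
```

View pics/c1.png

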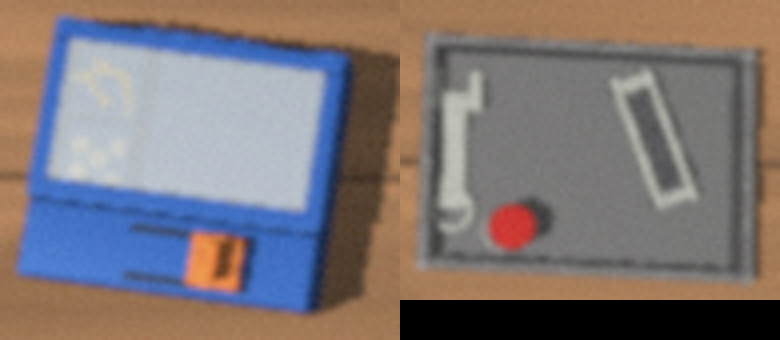

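View pics/c2.png

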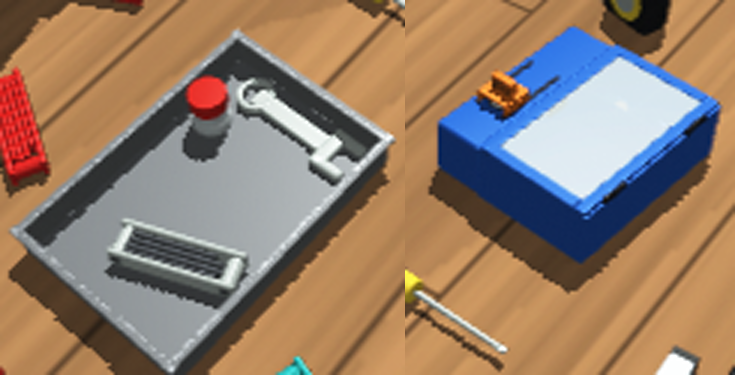

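The crop confirms that the grey set at about (376,205) is steel, with folded keys in a frame. The others are red or turquoise and lie outside the tray. Next I fit poses to the silhouettes in both cameras.

```bash
cat > fit.py <<'E'
import cv2,numpy as np
from scipy.optimize import minimize
from bench import ctrl
P={n:ctrl.camera_params(n) for n in("scene","top")}
def proj(n,X):
    p=P[n];T=np.linalg.inv(p["pose"]);c=np.atleast_2d(X)@T[:3,:3].T+T[:3,3]
    return np.c_[p["fx"]*c[:,0]/-c[:,2]+p["cx"],p["fy"]*c[:,1]/c[:,2]+p["cy"]]
def ray(n,px,z):
    p=P[n];d=p["pose"][:3,:3]@[(px[0]-p["cx"])/p["fx"],-(px[1]-p["cy"])/p["fy"],-1.];o=p["pose"][:3,3]
    return o+d*(z-o[2])/d[2]
def box(v,dims,z0,z1):
    c,s=np.cos(v[2]),np.sin(v[2]);R=np.array([[c,-s],[s,c]])
    B=np.array([[i,j] for i in(-.5,.5) for j in(-.5,.5)])*dims@R.T+v[:2]
    return np.vstack([np.c_[B,np.full(4,z)] for z in(z0,z1)])
S=8
def sil(n,X):
    m=np.zeros((420*S,560*S),np.uint8);h=cv2.convexHull(((proj(n,X)+.5)*S).astype(np.int32));cv2.fillConvexPoly(m,h,255)
    return cv2.resize(m,(560,420),interpolation=cv2.INTER_AREA)/255.
def fit(masks,v0,dims,z0,z1):
    f=lambda v:sum(np.abs(sil(n,box(v,dims,z0,z1))-m).sum() for n,m in masks.items())
    st=np.array([v0]+[np.add(v0,d) for d in([.015,0,0],[0,.015,0],[0,0,.15])])
    r=minimize(f,v0,method="Nelder-Mead",options=dict(initial_simplex=st,xatol=1e-4,fatol=.05));return r.x,r.fun
def hull(m,roi):
    k=np.zeros_like(m);y0,y1,x0,x1=roi;k[y0:y1,x0:x1]=m[y0:y1,x0:x1]
    n,l,s,_=cv2.connectedComponentsWithStats(k);i=1+s[1:,4].argmax();k=(l==i).astype(np.uint8)
    h=cv2.convexHull(cv2.findNonZero(k));o=np.zeros_like(k);cv2.fillConvexPoly(o,h,1);return o.astype(float)
E
python3 - <<'E'
from fit import *
I={n:cv2.imread(f"pics/{n}0.png") for n in P}
hsv={n:cv2.cvtColor(I[n],cv2.COLOR_BGR2HSV) for n in P}
mc={};mh={}
for n in P:
    b=cv2.inRange(hsv[n],(100,120,50),(130,255,255))
    mc[n]=hull(b,{"top":(160,250,140,245),"scene":(130,225,280,390)}[n])
    g=cv2.cvtColor(I[n],cv2.COLOR_BGR2GRAY)
    r={"top":(180,230,357,394),"scene":(295,335,185,245)}[n]
    mh[n]=hull(cv2.inRange(g,{"top":135,"scene":140}[n],255),r)
    print(n,mc[n].sum(),mh[n].sum(),np.argwhere(mh[n]).min(0),np.argwhere(mh[n]).max(0))
c0=ray("top",(192,206),.03);h0=ray("top",(376,205),.012)
print(c0,h0)
for ms in(mc,{"top":mc["top"]},{"scene":mc["scene"]}): print("case",fit(ms,[c0[0],c0[1],-.1],(.18,.2),0,.062))
for ms in(mh,{"top":mh["top"]},{"scene":mh["scene"]}): print("hex",fit(ms,[h0[0],h0[1],.35],(.1,.03),.003,.021))
for n in P:
    o=hull(cv2.inRange(hsv[n],(5,150,120),(18,255,255)),{"top":(210,250,180,220),"scene":(145,175,300,335)}[n]);a=np.argwhere(o)[:,::-1]
    print("orange",n,a.mean(0),a.min(0),a.max(0),ray(n,a.mean(0),.075))
E
```

```text
scene 4486.0 2260.0 [295 185] [334 244]
top 4940.0 435.0 [187 365] [222 387]
[0.57943528 0.23402295 0.03      ] [ 0.58869455 -0.29200721  0.012     ]
case (array([ 0.57857844,  0.23454931, -0.12175582]), np.float64(261.0))
case (array([ 0.5779389 ,  0.23404204, -0.12294379]), np.float64(127.00392156862745))
case (array([ 0.5792948 ,  0.23502093, -0.11802324]), np.float64(117.21176470588235))
hex (array([ 0.58977935, -0.29098279,  0.36218748]), np.float64(1533.7843137254902))
hex (array([ 0.59029686, -0.29139867,  0.34164455]), np.float64(34.28235294117647))
hex (array([ 0.59521864, -0.30714969,  0.63716283]), np.float64(1460.035294117647))
orange scene [311.92142857 159.77142857] [304 153] [320 166] [0.51103199 0.20407121 0.075     ]
orange top [198.65068493 229.89726027] [193 224] [205 236] [0.50961579 0.20467583 0.075     ]
```

```bash
python3 - <<'E'
from fit import *
I={n:cv2.imread(f"pics/{n}0.png") for n in P}
g=cv2.cvtColor(I["scene"],cv2.COLOR_BGR2GRAY)
gt=cv2.cvtColor(I["top"],cv2.COLOR_BGR2GRAY)
mt=hull(cv2.inRange(gt,135,255),(180,230,357,394))
for th in(160,175,190):
    m=hull(cv2.inRange(g,th,255),(298,335,188,242))
    print(th,m.sum(),fit({"scene":m},[.59,-.291,.34],(.1,.03),.003,.021),fit({"scene":m,"top":mt},[.59,-.291,.34],(.1,.03),.003,.021))
out=[]
for n,(r0,r1,c0,c1) in {"top":(165,250,145,245),"scene":(130,215,290,390)}.items():
    out.append((n,r0,r1,c0,c1,"case"))
for n,(r0,r1,c0,c1) in {"top":(165,250,313,413),"scene":(270,355,170,270)}.items():
    out.append((n,r0,r1,c0,c1,"hex"))
ims=[]
V={"case":([.5785,.2345,-.1215],(.18,.2),0,.062),"hex":([.5903,-.2914,.342],(.1,.03),.003,.021)}
for n,r0,r1,c0,c1,k in out:
    im=cv2.resize(I[n][r0:r1,c0:c1],None,fx=3.4,fy=3.4,interpolation=cv2.INTER_NEAREST)
    q=(proj(n,box(*V[k]))+.5-[c0,r0])*3.4
    for z in(0,4):cv2.polylines(im,[q[z:z+4][[0,1,3,2]].astype(np.int32)],True,(0,255,255) if z else (255,0,255),1)
    if k=="case":
        c,s=np.cos(-.1215),np.sin(-.1215)
        b=np.array([[.5785+c*x-s*y,.2345+s*x+c*y,.088] for x,y in[(-.064-.013,-.04),(-.064-.013,-.03),(-.051,-.03),(-.051,-.04)]])
        cv2.polylines(im,[((proj(n,b)+.5-[c0,r0])*3.4).astype(np.int32)],True,(0,0,0),1)
    ims.append(im)
cv2.imwrite("pics/ov.png",np.vstack([np.hstack(ims[:2]),np.hstack(ims[2:])]))
E
```

```text
160 1390.0 (array([ 0.5935237 , -0.28249803,  0.37162717]), np.float64(635.4470588235295)) (array([ 0.59231284, -0.28994265,  0.31032952]), np.float64(716.1450980392157))
175 565.0 (array([ 0.58558196, -0.28647055,  0.28741496]), np.float64(178.25098039215686)) (array([ 0.58890902, -0.29016968,  0.34294867]), np.float64(260.09411764705885))
190 319.0 (array([ 0.58320067, -0.28430233,  0.33170045]), np.float64(424.2862745098039)) (array([ 0.58944849, -0.28992258,  0.33722234]), np.float64(501.62745098039215))
```

View pics/ov.png

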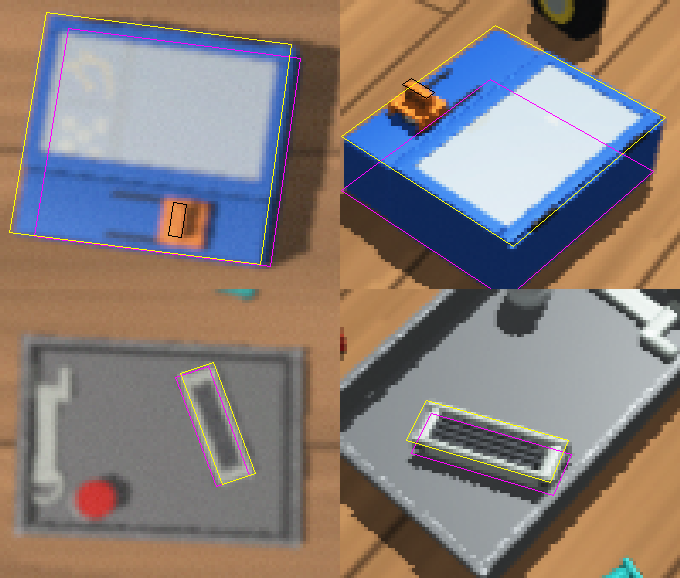

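The overlay matches the case and the key set to about 1 px. Now I move the tab and press the button.

```bash
cat > h.py <<'E'
import numpy as np
from bench import ctrl
C=np.array([.5785,.2345]);A=-.1215
def W(x,y,z):
    c,s=np.cos(A),np.sin(A);return np.array([C[0]+c*x-s*y,C[1]+s*x+c*y,z])
def R(yaw):  # tool x along yaw, z down
    c,s=np.cos(yaw),np.sin(yaw);return np.array([[c,s,0],[s,-c,0],[0,0,-1.]])
def best(p,yaw):
    q0=np.array(ctrl.current_q());o=[]
    for k in(0,np.pi):
        q=ctrl.ik(p,R(yaw+k))
        if q is not None:o.append((np.abs(np.array(q)-q0).max(),yaw+k))
    return R(min(o)[1])
def inv(p):
    c,s=np.cos(A),np.sin(A);d=np.array(p[:2])-C;return np.round([c*d[0]+s*d[1],-s*d[0]+c*d[1],p[2]],4)
E
python3 - <<'E'
from h import *
ctrl.command_gripper(0.)
p=W(-.064,-.070,.19);ctrl.goto(p,best(p,A))
print(ctrl.current_t(),ctrl.current_q())
print("touch",ctrl.move_l(W(-.064,-.070,.077),vel=.15,contact_N=5),ctrl.current_tool_pos())
print("rib",ctrl.move_l(W(-.064,-.040,.077),vel=.04,contact_N=1.0),inv(ctrl.current_tool_pos()))
print("stop",ctrl.move_l(W(-.064,.006,.077),vel=.04,contact_N=8),inv(ctrl.current_tool_pos()),ctrl.current_contact_force(),ctrl.current_t())
E
```

```text
4.425 [ 1.23803037e+01  2.26062387e+01  9.15516400e+01 -7.35035143e-03
  6.58382209e+01 -7.05877768e+01]
touch False [0.50695771 0.17280126 0.07762291]
rib True [-0.0641 -0.049   0.077 ]
stop True [-0.0642 -0.0089  0.0768] [ 1.14631151 -8.06666614  6.31059834] 6.8583
```

```bash
python3 - <<'E'
from h import *
import cv2
ctrl.move_l(W(-.064,-.035,.077),vel=.1)
print("btn",ctrl.move_l(W(-.064,-.035,.0605),vel=.02,contact_N=6),inv(ctrl.current_tool_pos()),ctrl.current_contact_force())
ctrl.sleep(.1)
ctrl.move_l(W(-.064,-.035,.20),vel=.15)
p=[.589,-.290,.17];ctrl.command_gripper(.68)
ctrl.goto(p,best(p,.342))
print(ctrl.current_t(),ctrl.current_q())
cv2.imwrite("pics/s2.png",np.hstack([cv2.resize(ctrl.read_camera("scene"),(400,300)),cv2.resize(ctrl.read_camera("top"),(400,300))]))
E
```

```text
btn True [-0.064  -0.0348  0.0622] [-1.10527425  0.0128202   8.22826715]
12.0 [-3.13461756e+01  3.31481998e+01  7.53043920e+01  1.09965145e-02
  7.15487509e+01 -1.40981914e+02]
```

View pics/s2.png

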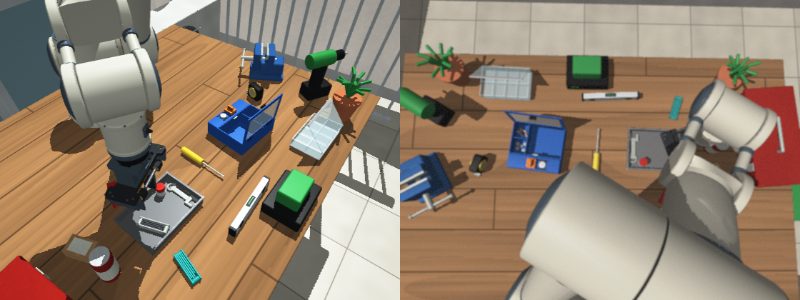

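The flap stands open (scene half at about (262,120)) and the gripper is above the set, so I grasp it next.

```bash
python3 - <<'E'
from h import *
import cv2
print("down",ctrl.move_l([.589,-.290,.03],vel=.15,contact_N=8),ctrl.move_l([.589,-.290,.0075],vel=.05,contact_N=8),ctrl.current_tool_pos())
ctrl.command_gripper(0.)
print("w",ctrl.current_grip_width()*91,ctrl.current_grasp_force())
z=ctrl.current_tool_pos();ctrl.move_l([z[0],z[1],.19],vel=.15)
print("w",ctrl.current_grip_width()*91,ctrl.current_grasp_force())
cv2.imwrite("pics/s3.png",cv2.resize(ctrl.read_camera("scene")[150:360,100:380],None,fx=2.5,fy=2.5))
p=W(.025,-.0285,.19);ctrl.goto(p,best(p,A))
print(ctrl.current_t(),ctrl.current_q(),inv(ctrl.current_tool_pos()))
cv2.imwrite("pics/s4.png",np.hstack([cv2.resize(ctrl.read_camera("scene")[90:290,220:480],None,fx=1.5,fy=1.5),cv2.resize(ctrl.read_camera("top")[100:300,120:380],None,fx=1.5,fy=1.5)]))
E
```

```text
down False False [ 0.588942   -0.28998565  0.00732917]
w 29.991369004706158 30.000360310077667
w 29.93062062551256 29.99973714351654
17.5833 [ 1.32413750e+01  3.02341326e+01  7.75360527e+01 -1.08780538e-02
  7.22292596e+01 -6.97633236e+01] [ 0.0254 -0.0292  0.19  ]
```

View pics/s4.png

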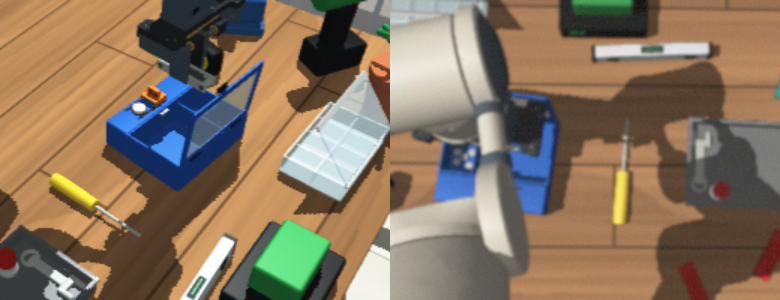

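The set is gripped (30 mm) over the open compartment, clear of the flap. Now I lower it and release.

```bash
python3 - <<'E'
from h import *
import cv2
t=ctrl.move_l(W(.026,-.0285,.03),vel=.12,contact_N=6);print("mid",t,inv(ctrl.current_tool_pos()))
if not t:
    print("floor",ctrl.move_l(W(.026,-.0285,.006),vel=.03,contact_N=5),inv(ctrl.current_tool_pos()),ctrl.current_contact_force())
    if ctrl.current_tool_pos()[2]<.014:
        ctrl.command_gripper(.6);ctrl.sleep(.3)
        ctrl.move_l(W(.026,-.0285,.20),vel=.15)
        print(ctrl.current_t(),ctrl.current_grip_width())
        p=W(-.03,-.0285,.27);ctrl.goto(p,best(p,A))
        cv2.imwrite("pics/s5.png",np.hstack([cv2.resize(ctrl.read_camera("scene")[110:230,260:420],None,fx=2.4,fy=2.4),cv2.resize(ctrl.read_camera("top")[130:250,120:280],None,fx=2.4,fy=2.4)]))
        print(ctrl.current_t())
E
```

```text
mid False [ 0.0264 -0.0283  0.0307]
floor True [ 0.0258 -0.0286  0.0083] [ 0.03605636 -0.63422445  4.3646684 ]
22.1333 0.6000499293204521
22.6833
```

View pics/s5.png

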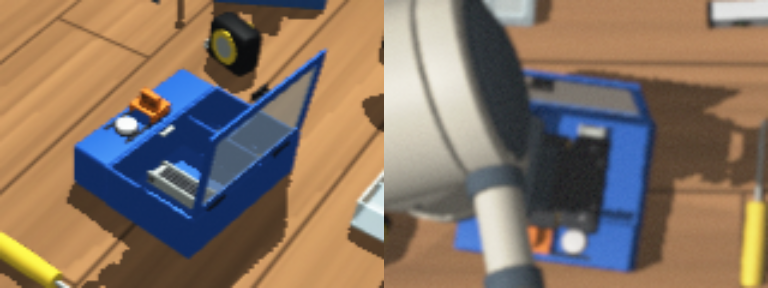

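The set lies flat in the large compartment (scene half at about (175,185)). Next I close the flap from behind.

```bash
python3 - <<'E'
from h import *
import cv2
Y=0.
ctrl.command_gripper(0.)
o=ctrl.current_eef_rot()
ctrl.move_l(W(.14,Y,.27),vel=.2)
print("down",ctrl.move_l(W(.14,Y,.155),vel=.15,contact_N=6),inv(ctrl.current_tool_pos()))
def pt(th):
    r=np.interp(th,[.3,1.6],[.112,.092]);return W(.087-r*np.cos(th)+.002*np.sin(th)+.016,Y,.062+r*np.sin(th)+.002*np.cos(th))
for th in np.linspace(1.6,.12,8):
    c=ctrl.move_l(pt(th),vel=.1,contact_N=12)
    print(round(th,2),c,inv(ctrl.current_tool_pos()),np.round(ctrl.current_contact_force(),1),ctrl.current_t())
    if c:break
else:
    print("shut",ctrl.move_l(W(.087-.112+.016,Y,.060),vel=.03,contact_N=14),inv(ctrl.current_tool_pos()),np.round(ctrl.current_contact_force(),1),ctrl.current_t())
E
```

```text
down False [0.1405 0.0002 0.1563]
1.6 False [0.1083 0.0002 0.1548] [-0.1  0.3  0.7] 25.9917
1.39 False [0.0882 0.     0.1563] [ 1.6 -0.   0.8] 26.3417
1.18 False [0.0675 0.     0.1538] [ 0.4 -0.6 -0. ] 26.7
0.97 False [0.0472 0.     0.147 ] [ 0.1 -0.5  1.5] 27.0667
0.75 False [0.0283 0.     0.1356] [ 0.5 -0.2  1. ] 27.4417
0.54 False [0.0116 0.     0.1198] [-0.1  0.1  0.2] 27.8167
0.33 False [-0.0016  0.      0.1004] [-0.4 -0.4  1.5] 28.2
0.12 False [-0.0078  0.      0.0776] [0.1 0.7 1.2] 28.5833
shut True [-0.0078  0.0002  0.0726] [ 1.1 -0.6  1.7] 28.9167
```

```bash
python3 - <<'E'
from h import *
for i in range(3):
    print("shut",ctrl.move_l(W(-.0085,0,.061),vel=.02,contact_N=22),inv(ctrl.current_tool_pos()),np.round(ctrl.current_contact_force(),1),ctrl.current_t())
    ctrl.sleep(.1);print(np.round(ctrl.current_contact_force(),1))
    if ctrl.current_tool_pos()[2]<.0665:break
E
```

```text
shut True [-0.0082  0.0002  0.0641] [-4.2 -1.5 14.4] 29.4
[-3.6 -2.1 16. ]
```

```bash
python3 - <<'E'
from h import *
import cv2
ctrl.move_l(W(-.0085,0,.15),vel=.12)
p=W(-.064,.05,.15);ctrl.goto(p,best(p,A))
cv2.imwrite("pics/s6.png",np.hstack([cv2.resize(ctrl.read_camera("scene")[110:230,260:420],None,fx=2.4,fy=2.4),cv2.resize(ctrl.read_camera("top")[130:250,120:280],None,fx=2.4,fy=2.4)]))
print(ctrl.current_t())
E
```

```text
30.875
```

View pics/s6.png

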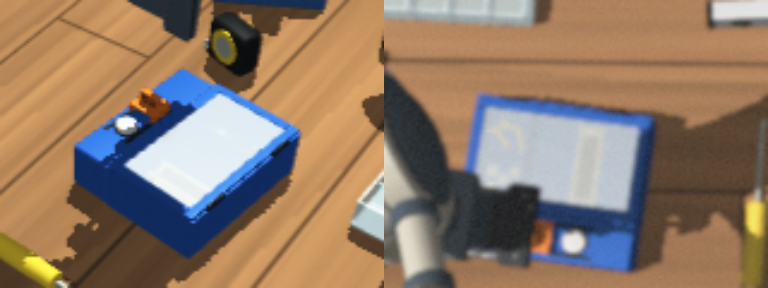

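The flap is shut and held, and the set shows through it at about (588,165). Now I slide the tab back.

```bash
python3 - <<'E'
from h import *
import cv2
ctrl.move_l(W(-.064,.042,.15),vel=.1)
print("dn",ctrl.move_l(W(-.064,.042,.077),vel=.12,contact_N=6),inv(ctrl.current_tool_pos()))
print("rib",ctrl.move_l(W(-.064,.012,.077),vel=.04,contact_N=1.0),inv(ctrl.current_tool_pos()))
print("stop",ctrl.move_l(W(-.064,-.032,.077),vel=.04,contact_N=8),inv(ctrl.current_tool_pos()),np.round(ctrl.current_contact_force(),1))
y=inv(ctrl.current_tool_pos())[1]
ctrl.move_l(W(-.064,y+.01,.077),vel=.1)
ctrl.move_l(W(-.064,y+.01,.2),vel=.15)
p=W(-.15,.2,.3);ctrl.goto(p,best(p,A))
cv2.imwrite("pics/s7.png",np.hstack([cv2.resize(ctrl.read_camera("scene")[110:230,260:420],None,fx=2.4,fy=2.4),cv2.resize(ctrl.read_camera("top")[130:250,120:280],None,fx=2.4,fy=2.4)]))
print(ctrl.current_t())
E
```

```text
dn False [-0.0637  0.0422  0.0775]
rib True [-0.0642  0.0165  0.0768]
stop True [-0.0641 -0.0222  0.0769] [0.1 8.7 0.7]
35.725
```

View pics/s7.png

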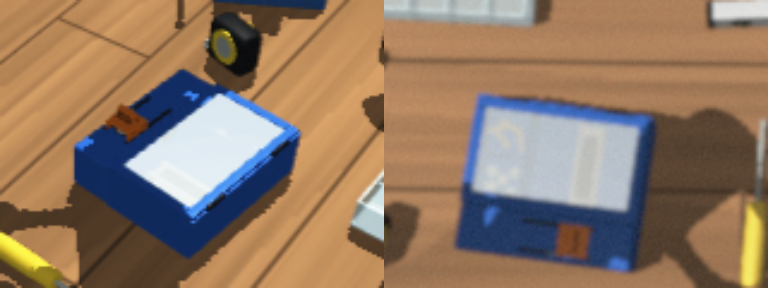

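The tab is back over the button. I'll push once more, firmly, to be sure it sits against the stop.

```bash
python3 - <<'E'
from h import *
p=W(-.064,-.008,.15);ctrl.goto(p,best(p,A))
ctrl.move_l(W(-.064,-.008,.077),vel=.12,contact_N=8)
print("stop",ctrl.move_l(W(-.064,-.034,.077),vel=.04,contact_N=15),inv(ctrl.current_tool_pos()),np.round(ctrl.current_contact_force(),1))
ctrl.move_l(W(-.064,-.008,.077),vel=.1)
ctrl.move_l(W(-.064,-.008,.22),vel=.15)
ctrl.sleep(.3);print(ctrl.current_t());print(ctrl.sign_off())
E
```

```text
stop True [-0.0637 -0.0223  0.0774] [-0.3 11.8  1.6]
39.6917
the job is handed in; nothing more can be done
None
```

The hex key set lies flat in the large compartment, the flap is shut and held by its catch, and the lock tab is back over the button against its stop; I handed the job in at about 40 s, and no verdict has come back.

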